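# Lift the nested cover off a power unit without dragging its chassis along

## Robot

A 6-joint arm with a two-finger parallel gripper is mounted at the origin on a cart in front of the work surface, level with it; the furniture and walls round the work are solid. World frame = base frame: x ahead of the robot, y to its left, z up, the work surface at z = 0. Lengths are in m, angles in rad, forces in N, time in s.
With the tool pointing down it reaches from about 0.25 to 0.725 m from the base axis. Payload 4 kg.
Tool frame: the origin (TCP) lies between the finger pads; the fingertips stand 11 mm ahead of it and the grasp point (between the pads) lies 8 mm behind it (tcp_to_tips is the z of the fingertips in the tool frame, in m); z points along the fingers, y is the direction in which the jaws open and shut (so a half turn about z gives the same grasp; the last joint's range is limited). The gripper opens to 85 mm and grips with 20 to 120 N. Pads are 22 mm wide; open, the fingers measure 114 mm over their backs; the gripper's body (76 mm by 85 mm) begins 54 mm behind the grasp point. The pads swing forward as they close: fully open they stand 13 mm farther back than shut.
Start: joints at [1.304, 0.241, 0.005, 1.335, 0, 1.571], TCP at [0.132, 0.482, 0.242] pointing down, gripper open.
Joint ranges: [-2.72, 2.72], [-1.05, 1.87], [-1.09, 1.28], [-1.99, 2.15], [-1.42, 1.44], [-3.14, 3.14]. Speed limits (rad/s): [2.79, 2.79, 3.14, 3.14, 3.14, 3.14].

## Interface

Orientations are given as a unit quaternion [x, y, z, w].
In Python, from workcell import * gives the robot as it stands.
- The arm moves only by the tool move_arm, never from a script. Its argument "moves" is a list that holds one entry, the list of rows, each a list of 7 numbers: the shift along the world's x, y, z in units of 500 mm (1.0 is 500 mm), then the turn, a rotation vector about the world's x, y, z in units of 30 degrees (1.0 is 30 degrees), then the closure, from -1 (fully open) to 1 (shut), so that 0 is half open. A call has 1 to 8 rows; each row shifts and turns the pose as measured when the row begins; what a row does not reach is not made up. A row lasts 1/12 s, in which the tool goes at most 41.7 mm and 7.16 degrees, less where a joint would pass 70% of its speed; a pose out of reach is approached as far as the arm can. A call with a number of a shift or a turn outside -1 to 1 is refused whole. A call with a gripper value outside its range is refused whole. The fingers move at their own pace and stop on an object; the grip force is fixed at half the most. Time passes only in rows, so rows that do not move let the fingers close. It gives the time, the measured TCP pose, the force and the opening at its end, in the units of the state.
- get_obs(): the state, without advancing time (a new reading comes with each control period).
- camera(name): name is "scene" or "top" or "wrist"; returns a dict with "pixels" (400x640x3 uint8, red, green, blue), "range_z" (400x640 float32, m along the optical axis (not along the pixel's ray), 0 where there is no reading), "fx", "fy", "cx", "cy" (pixels), "extrinsics" (4x4, takes a point from camera to world coordinates). Camera axes: x right, y down, z forward; pixel columns grow to the right and rows downward; lengths in m; the calibration is good to about 2 mm. A picture is of the moment at which its call begins.
- job_done(): hands the job in, once; it reports no verdict.
The state is a dict: "clock": time; "joint_pos": joint angles; "joint_vel": joint speeds; "tau": joint torques, N m; "eef_pos": TCP position; "tool_rot": TCP orientation; "ft_force": force on the tool from outside, world axes, zero at the start; "ft_torque": the same for the moment, N m; "grip_width": finger opening in m.
Only numpy, scipy, OpenCV 4.12 (cv2) and the standard library are available. Lean on these libraries where they do the work, as an engineer would, in place of code of your own. Each camera call takes 0.05 s, during which the arm holds its last target.

## Task

Take the deep grey cover off the small power unit without lifting, tipping or dragging along the loose chassis it is nested on, and set it down gently, right way up, in the middle of the black rubber mat, without disturbing the things lying around. The cover clings to the chassis by two hooks under its rim at the end away from the handle and by two studs through its skirt at the handle end. So pull it level towards the handle end, against its light springs, until it stops and the studs are out of their holes, keep it there as you begin to swing the handle end up about the hooked end, go on until its skirt is well above the chassis's end panel, then draw it back off the hooks and lift it away.

Things in the scene. Friction and masses are not known exactly. Their poses are not given: they have to be found in the camera images.
- chassis: Inner part: open aluminium tray 130 long (x), 104 wide (y), about 2 kg, loose on rubber feet, carrying a transformer and a board. Origin: centre of its underside on the bench, z up, +x towards the handle end. Upright panels 70 high at both ends (outer faces at x = +67 and -65), side walls only 20. Sizes in mm.
- chassis_hook_rim (a point): Outer upper edge of the flat rim that is turned outward from the top of the chassis's -x panel, mid-width: at (-75, 0, 70) in the chassis frame. The rim is 10 wide (x = -75 to -65), 92 long, 3 thick. With the cover drawn to its stop, cover_handle is 109 towards +x from here. The cover swings up about the line through this point along the chassis's y axis.
- chassis_panel_top (a point): Top edge of the chassis's +x panel, mid-width: at (67, 0, 70) in the chassis frame. Two studs of 8 mm diameter (y = +-25, z = 36) stand out 3 from this panel through 12 mm holes in the cover's skirt. Left in, they lift the chassis with the cover; they are out when the cover is drawn 3 to 4 towards +x and stay out once it is swung up 5 degrees.
- cover_handle (a point): Middle of the bar of the cover's black bow handle. x from hooked end to handle end, y along the bar, z up; cover on: same axes as the chassis, at (30, 0, 97.5) in its frame. Flat-sided bar 96 long (y), 10 thick (x), 18 high (z), 16 clear beneath, 76 between its posts: grip it across the 10. The cover's flat top is 25 below this point.
- cover_rim (a point): Centre of the cover's lower rim, on which it stands; axes of cover_handle, which is at (30, 0, 85.5) from here. Cover on: at about (0, 0, 12) in the chassis frame (within 1.5). Sheet-metal hood, about 0.35 kg, 151 long (x = -81 to 70), 114 wide, flat top 60.5 above the rim. Side play 2.5. The hooked end has only a short skirt, 18 down from the top.
- cover_hooks (a point): Midway between two inward hooks, on their upper faces, at (-73.5, 0, 48.5) from cover_rim. Each is a flat tongue 22 wide, 3 thick, at y = +-30, pointing +x from the short skirt (x = -79 to -70.5), under the chassis's rim: 4.5 overlap, 6.5 play in height. Drawn towards +x the cover meets two springs (2 to 4 N in all, and some rubbing) and after 4 stops against the rim. Cover swung up 25 degrees or more, they come out when it is drawn 10 to 15 towards -x.
- cover_skirt (a point): Inner lower edge of the cover's deep handle-end skirt, mid-width, at (67.5, 0, 0) from cover_rim. It must be swung above chassis_panel_top before the hooks can be drawn out; below that it catches on the panel and pushing drags the chassis.
- mat: Flat black rubber mat fixed on the bench, 180 (x) x 210 (y) x 3 thick; origin at the centre of its underside on the bench.
- multimeter: Bystander: yellow multimeter lying on the bench, 155 x 76 x 43; origin at the centre of its underside.
- pliers: Bystander: blue-handled pliers lying on the bench, 54 x 172 x 14; origin at the centre of its underside.
- heatsink: Bystander: finned aluminium heat sink lying on the bench, 55 x 85 x 21; origin at the centre of its underside.
- reel: Bystander: reel of solder standing on its flange, 62 x 86 x 36; origin at the centre of its underside.

How it is judged:
By the outcome, as a careful person would: the job done as asked, in the order asked, and still so for the second after the job is handed in, with the robot touching nothing.
It also fails if it takes over 43 s, if anything falls off the work surface, if the arm or the gripper's body presses on something with over 40 N, if the wrist force passes 120 N, or if a joint passes its speed limit or range.

## Working session

There is one attempt and no reset: what is moved stays moved. The work goes in short steps, Python scripts to look and compute and a tool call to move; the robot and the scene stay as the last step left them, time stands still between calls to the robot, and variables do not carry over. Pictures are saved under pics/ and viewed, and the job is handed in when it is done.

Besides the shell and the picture viewer there is one more tool, called after "Request:" as a command line: name --argument value ..., lists and objects as JSON in quotes. move_arm: Moves the arm, as the interface text tells. Shifts and turns lie within -1 to 1; 1 stands for 500 mm of shift or 30 degrees of turn. Its arguments: {"type":"object","properties":{"moves":{"type":"array","items":{"type":"array","items":{"type":"array","items":{"type":"number"}}}}},"required":["moves"]}

```bash
mkdir -p pics; ls; python3 - <<'E'
from workcell import *
import cv2,numpy as np
o=get_obs();print(o)
for n in ("scene","top"):
    c=camera(n);cv2.imwrite(f"pics/{n}0.png",c["pixels"][:,:,::-1]);np.savez(f"{n}0.npz",**c)
    print(n,c["fx"],c["fy"],c["cx"],c["cy"],c["extrinsics"].round(4).tolist())
E
```

```text
pics
{'clock': 0.0, 'joint_pos': array([ 1.30396115e+00,  2.41428672e-01,  3.74646581e-03,  1.33517048e+00,
       -1.67929832e-05,  1.57079566e+00]), 'joint_vel': array([-0.00032962, -0.00154501, -0.00045679,  0.00146079, -0.00037566,
       -0.00166337]), 'tau': array([ 4.22536814e-04, -3.72319007e+01,  2.52406722e+01,  1.70749583e-02,
        1.54931090e-04,  1.09721704e-06]), 'eef_pos': array([0.13168989, 0.48173745, 0.24141356]), 'tool_rot': array([ 1.33021721e-01,  9.91112589e-01, -1.02015919e-03, -1.28449121e-04]), 'ft_force': array([-0.02969715,  0.80369258,  0.56090119]), 'ft_torque': array([-0.00796495, -0.02449051, -0.04747697]), 'grip_width': 0.08538453608405715}
scene 396.94535305003205 396.94535305003205 311.00347920022546 203.24050287066854 [[-0.8878, -0.2017, 0.4136, 0.0159], [-0.46, 0.4135, -0.7857, 1.0721], [-0.0125, -0.8879, -0.46, 0.7186], [0.0, 0.0, 0.0, 1.0]]
top 440.42456607464663 440.42456607464663 311.89471492256325 196.5312537865923 [[0.0121, -0.9845, 0.1752, 0.2917], [-0.9999, -0.0114, 0.005, 0.0201], [-0.0029, -0.1753, -0.9845, 1.6063], [0.0, 0.0, 0.0, 1.0]]
```

View pics/scene0.png

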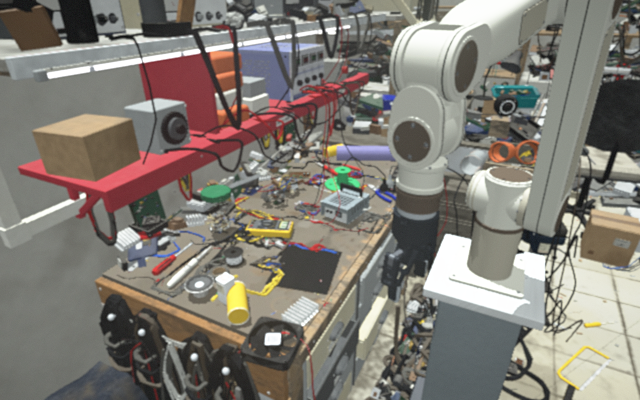

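View pics/top0.png

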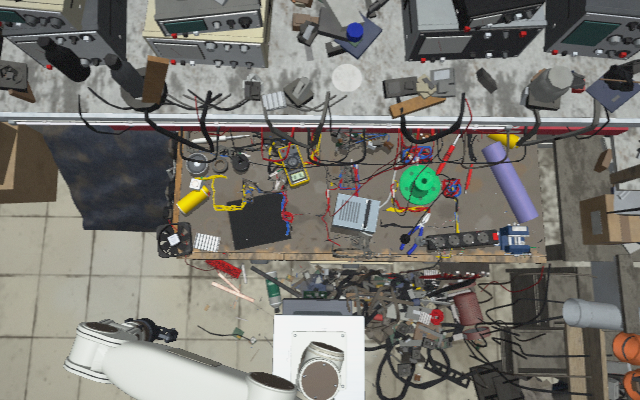

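```bash
python3 - <<'E'
import cv2
i=cv2.imread("pics/top0.png");cv2.imwrite("pics/t1.png",cv2.resize(i[130:265,190:450],None,fx=3,fy=3,interpolation=cv2.INTER_CUBIC))
i=cv2.imread("pics/scene0.png");cv2.imwrite("pics/s1.png",cv2.resize(i[150:330,220:410],None,fx=4,fy=3.3,interpolation=cv2.INTER_CUBIC)[:600])
E
```

```text
(no output)
```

View pics/t1.png

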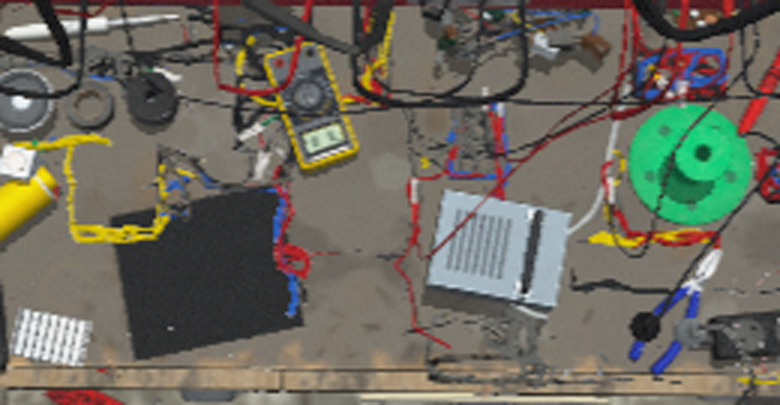

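View pics/s1.png

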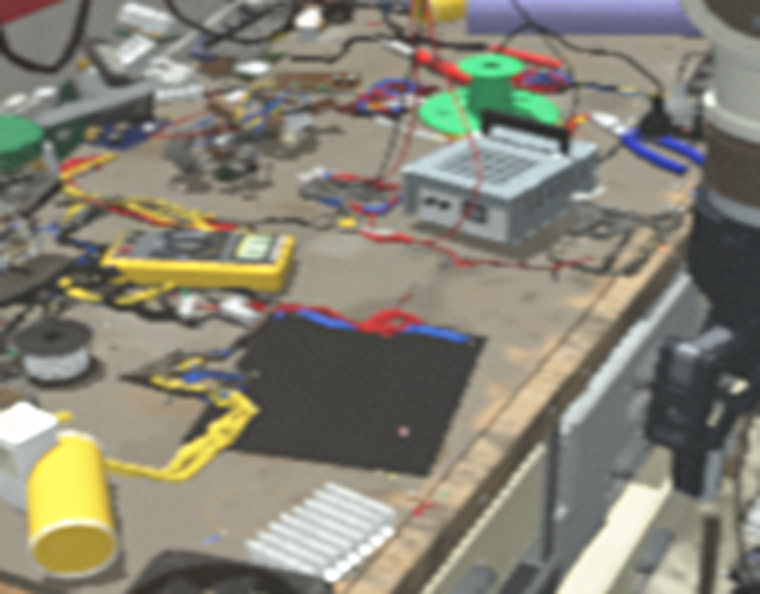

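```bash
cat > h.py <<'E'
import numpy as np,cv2
def pts(c):
    Z=c["range_z"].astype(float);v,u=np.mgrid[0:400,0:640]
    P=np.stack([(u-c["cx"])/c["fx"]*Z,(v-c["cy"])/c["fy"]*Z,Z],-1)
    E=c["extrinsics"];W=P@E[:3,:3].T+E[:3,3];W[Z<=0]=np.nan;return W
def rect(W,m,zr):
    m=m&(W[...,2]>zr[0])&(W[...,2]<zr[1])
    n,l,s,ce=cv2.connectedComponentsWithStats(m.astype(np.uint8));k=1+np.argmax(s[1:,4]);m=l==k
    p=W[m];r=cv2.minAreaRect((p[:,:2]*1000).astype(np.float32));return m,p,r
E
python3 - <<'E'
from h import *
c=np.load("top0.npz");W=pts(c)
roi=np.zeros((400,640),bool);roi[180:245,325:390]=1
m,p,r=rect(W,roi,(0.06,0.09));print("top",r,np.median(p[:,2]),m.sum())
m,p,r=rect(W,roi,(0.092,0.13));print("handle",r,p[:,2].max(),m.sum(),p.mean(0))
print(p[:, :].round(3)[::6])
g=c["pixels"].max(-1);roi[:]=0;roi[185:255,215:295]=1
m,p,r=rect(W,roi&(g<60),(-.02,.03));print("mat",r,np.median(p[:,2]),m.sum())
print("table z",np.nanmedian(W[200:240,300:320,2]))
for (u,v) in [(415-0,225),(293,165),(208,242),(234,160)]:print(W[v,u])
E
```

```text
top ((511.8187561035156, -119.90912628173828), (166.01292419433594, 115.28546905517578), 79.1963882446289) 0.07223040779897882 1281
handle ((503.84619140625, -161.54421997070312), (10.46337890625, 92.41692352294922), 80.23432159423828) 0.11470681047087528 86 [ 0.50322193 -0.16116875  0.10497289]
[[ 0.549 -0.166  0.107]
 [ 0.541 -0.166  0.108]
 [ 0.535 -0.163  0.103]
 [ 0.527 -0.162  0.11 ]
 [ 0.522 -0.16   0.099]
 [ 0.517 -0.166  0.107]
 [ 0.511 -0.166  0.102]
 [ 0.504 -0.163  0.103]
 [ 0.497 -0.156  0.101]
 [ 0.489 -0.155  0.106]
 [ 0.484 -0.153  0.096]
 [ 0.479 -0.159  0.104]
 [ 0.472 -0.155  0.106]
 [ 0.466 -0.155  0.104]
 [ 0.459 -0.152  0.103]]
mat ((487.3754577636719, 223.80654907226562), (178.8038330078125, 205.6596221923828), 12.110600471496582) 0.002402199231197333 2342
table z -0.00035311938310811364
[ 0.46169689 -0.32149873  0.12514352]
[0.68694686 0.0986212  0.03936535]
[0.40497388 0.40413455 0.0009709 ]
[0.70460996 0.3164165  0.03461967]
```

Request:
move_arm --moves '[[[0.041, -0.071, 0.002, 0, 0, 0.02, -1], [0.041, -0.071, 0.002, 0, 0, 0.02, -1], [0.041, -0.071, 0.002, 0, 0, 0.02, -1], [0.041, -0.071, 0.002, 0, 0, 0.02, -1], [0.041, -0.071, 0.002, 0, 0, 0.02, -1], [0.041, -0.071, 0.002, 0, 0, 0.02, -1], [0.041, -0.071, 0.002, 0, 0, 0.02, -1], [0.041, -0.071, 0.002, 0, 0, 0.02, -1]]]'

```text
clock: 0.77
eef_pos: [0.2923, 0.1946, 0.2442]
tool_rot: [0.08, 0.997, -0.003, -0.002]
ft_force: [1.6, -0.2, -0.5]
grip_width: 0.0855
```

Request:
move_arm --moves '[[[0.041, -0.071, 0.002, 0, 0, 0.01, -1], [0.041, -0.071, 0.002, 0, 0, 0.01, -1], [0.041, -0.071, 0.002, 0, 0, 0.01, -1], [0.041, -0.071, 0.002, 0, 0, 0.01, -1], [0.041, -0.071, 0.002, 0, 0, 0.01, -1], [0.041, -0.071, 0.002, 0, 0, 0, -1], [0.041, -0.071, 0.002, 0, 0, 0, -1], [0.041, -0.071, 0.002, 0, 0, 0, -1]]]'

```text
clock: 1.43
eef_pos: [0.4531, -0.0976, 0.2512]
tool_rot: [0.067, 0.998, -0.003, -0.002]
ft_force: [0.1, 1.0, 0.5]
grip_width: 0.0852
```

Request:
move_arm --moves '[[[0.05, -0.065, 0, 0, 0, -0.06, -1], [0.04, -0.05, 0, 0, 0, 0, -1], [0, 0, 0, 0, 0, 0, -1], [0, 0, 0, 0, 0, 0, -1]]]'

```text
clock: 1.77
eef_pos: [0.5005, -0.1653, 0.2478]
tool_rot: [0.089, 0.996, -0.003, -0.003]
ft_force: [-1.0, -0.2, -0.3]
grip_width: 0.0855
```

```bash
python3 - <<'E'
from workcell import *
from h import *
o=get_obs();print(o["eef_pos"],o["tool_rot"],o["joint_pos"].round(2))
c=camera("wrist");cv2.imwrite("pics/w0.png",c["pixels"][:,:,::-1]);np.savez("wrist0.npz",**c)
print(c["fx"],c["extrinsics"].round(3).tolist())
E
```

```text
[ 0.5005262  -0.16530521  0.24779141] [ 0.0889236   0.99602781 -0.00311631 -0.0033895 ] [-0.31  0.3   0.09  1.37 -0.01 -0.14]
334.17700316681294 [[0.177, 0.935, 0.307, 0.42], [0.984, -0.166, -0.063, -0.15], [-0.008, 0.313, -0.95, 0.381], [0.0, 0.0, 0.0, 1.0]]
```

View pics/w0.png

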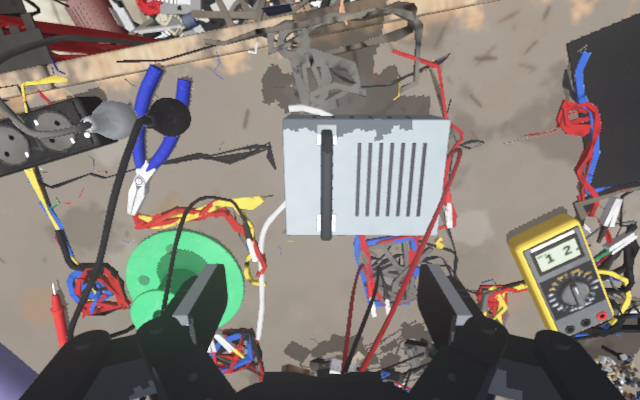

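```bash
python3 - <<'E'
from h import *
c=dict(np.load("wrist0.npz"));W=pts(c)
E=c["extrinsics"]
def ray(u,v,z):
    d=E[:3,:3]@np.array([(u-c["cx"])/c["fx"],(v-c["cy"])/c["fy"],1]);return E[:3,3]+d*(z-E[2,3])/d[2]
g=c["pixels"].max(-1)
roi=np.zeros((400,640),bool);roi[110:248,310:342]=1
m=roi&(g<70)&(W[...,2]>.092)
n,l,s,ce=cv2.connectedComponentsWithStats(m.astype(np.uint8));k=1+np.argmax(s[1:,4]);m=l==k
P=W[m];print("handle depth",s[k],np.nanmedian(P[:,2]),np.nanpercentile(P[:,2],[5,95]),cv2.minAreaRect((P[:,:2]*1000).astype(np.float32)))
uv=np.argwhere(m)[:,::-1]
r=cv2.minAreaRect(uv.astype(np.float32));print(r)
top=np.array([ray(u,v,.1065) for u,v in uv]);print("ray@.1065",cv2.minAreaRect((top[:,:2]*1000).astype(np.float32)))
# per-row centre
for v in range(130,240,12):
    us=uv[uv[:,1]==v][:,0]
    print(v,us.min(),us.max(),ray(us.min()-.5,v,.1065).round(4),ray(us.max()+.5,v,.1065).round(4), np.nanmedian(W[v,us,2]).round(4))
roi[:]=0;roi[100:250,270:470]=1
m,p,r=rect(W,roi,(.066,.079));print("cover",r,np.median(p[:,2]))
uv=np.argwhere(m)[:,::-1]
top=np.array([ray(u,v,.0725) for u,v in uv]);r=cv2.minAreaRect((top[:,:2]*1000).astype(np.float32));print(r,cv2.boxPoints(r))
E
```

```text
handle depth [322 132  10   4  27] 0.10205651971525614 [0.09401867 0.10582382] ((453.9925231933594, -154.7689971923828), (7.504704475402832, 1.2247132062911987), 74.05716705322266)
((326.5975341796875, 133.12196350097656), (9.165818214416504, 2.7607884407043457), 6.34019136428833)
ray@.1065 ((453.2411193847656, -154.62286376953125), (7.44154691696167, 2.2132394313812256), 73.56592559814453)Traceback (most recent call last):
  File "<stdin>", line 17, in <module>
    return umr_minimum(a, axis, None, out, keepdims, initial, where)
ValueError: zero-size array to reduction operation minimum which has no identity
```

```bash
python3 - <<'E'
from h import *
c=dict(np.load("wrist0.npz"));W=pts(c)
E=c["extrinsics"]
def ray(u,v,z):
    d=E[:3,:3]@np.array([(u-c["cx"])/c["fx"],(v-c["cy"])/c["fy"],1]);return E[:3,3]+d*(z-E[2,3])/d[2]
g=c["pixels"].max(-1)
print(g[200,312:342],W[200,312:342,2].round(3))
roi=np.zeros((400,640),bool);roi[110:248,310:342]=1
m=(roi&(g<75)).astype(np.uint8)
n,l,s,ce=cv2.connectedComponentsWithStats(m);k=1+np.argmax(s[1:,4]);m=l==k;print(s[k])
uv=np.argwhere(m)[:,::-1]
for v in range(130,242,10):
    us=uv[uv[:,1]==v][:,0]
    if len(us):print(v,us.min(),us.max(),ray(us.min()-.5,v,.1065).round(4),ray(us.max()+.5,v,.1065).round(4), np.nanmedian(W[v,us,2]).round(4))
for zr in((.066,.079),(.055,.09)):
  roi[:]=0;roi[100:250,270:470]=1
  m2,p,r=rect(W,roi,zr);print("cover",r,np.median(p[:,2]),m2.sum())
uv=np.argwhere(m2)[:,::-1]
top=np.array([ray(u,v,.0725) for u,v in uv]);r=cv2.minAreaRect((top[:,:2]*1000).astype(np.float32));print(r,cv2.boxPoints(r))
# low-saturation bright cover region
px=c["pixels"].astype(int);b=(px.min(-1)>140)&roi
cv2.imwrite("pics/mk.png",np.hstack([m2,b]).astype(np.uint8)[:, :]*255)
i=c["pixels"][100:255,270:470,::-1];cv2.imwrite("pics/w0z.png",cv2.resize(i,None,fx=3.9,fy=3.8,interpolation=cv2.INTER_NEAREST))
E
```

```text
[233 233 233 234 232 232 232 232 176  93  87  95 101 103 103 102 102  99
  90  91 197 231 231 231 231 231 231 231 231 230] [0.073 0.074 0.074 0.073 0.074 0.072 0.074 0.074 0.105 0.108 0.105 0.106
 0.108 0.108 0.108 0.108 0.107 0.106 0.108 0.105 0.073 0.074 0.073 0.071
 0.073 0.073 0.074 0.072 0.072 0.072]
[322 130  10  21  94]
130 323 329 [ 0.4502 -0.1575  0.1065] [ 0.4512 -0.1519  0.1065] 0.0804
140 322 331 [ 0.458  -0.1597  0.1065] [ 0.4594 -0.1516  0.1065] 0.1066
150 322 322 [ 0.466  -0.1611  0.1065] [ 0.4662 -0.1603  0.1065] 0.1071
cover ((507.3191223144531, -128.66390991210938), (151.85562133789062, 114.58706665039062), 79.53119659423828) 0.07333608224813948 17006
cover ((507.39605712890625, -128.618408203125), (151.91799926757812, 114.56224060058594), 79.63386535644531) 0.07332834654760656 17187
((506.79376220703125, -128.68270874023438), (151.63597106933594, 114.69461059570312), 79.8173828125) [[ 436.94617  -193.1683  ]
 [ 549.8342   -213.44473 ]
 [ 576.64136   -64.19711 ]
 [ 463.7533    -43.920685]]
```

View pics/w0z.png

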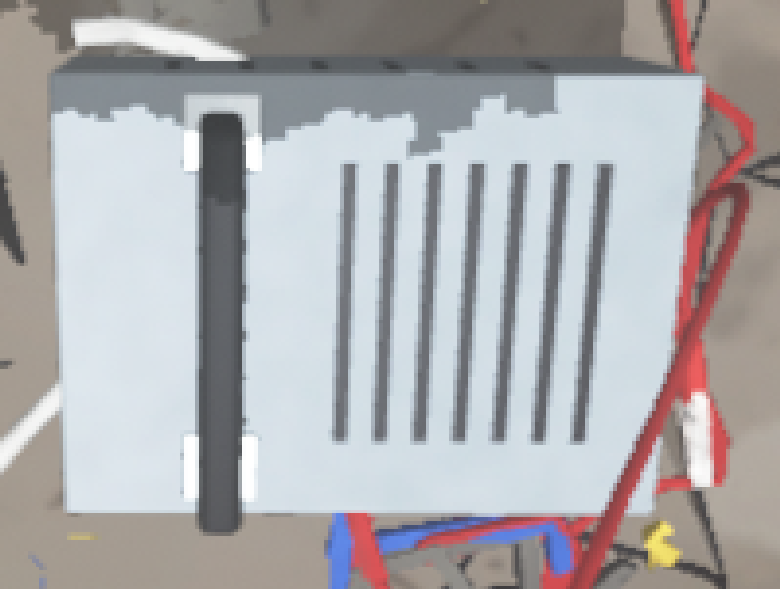

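```bash
python3 - <<'E'
from h import *
c=dict(np.load("wrist0.npz"));W=pts(c)
m=(W[...,2]>.098)&(W[...,2]<.116);r=np.zeros_like(m);r[115:245,310:345]=1;m&=r
P=W[m];print(m.sum(),cv2.minAreaRect((P[:,:2]*1000).astype(np.float32)),P.mean(0),np.median(P[:,2]))
q=P[:,:2]-P[:,:2].mean(0);v=np.linalg.svd(q,full_matrices=0)[2][0];print(v,np.degrees(np.arctan2(v[1],v[0])))
# red wire near cover
for uv in [(438,190),(430,215),(420,235),(445,160),(457,130)]:
    print(uv,c["pixels"][uv[1],uv[0]],W[uv[1],uv[0]].round(3))
t=dict(np.load("top0.npz"));T=pts(t)
s=(T[...,0]>.3)&(T[...,0]<.75)&(abs(T[...,1])<.4)&(T[...,2]>.12)
for z in (.12,.2,.3,.4,.5):
    k=s&(T[...,2]>z)&(T[...,2]<z+.1);p=T[k];print(z,k.sum(),p.min(0).round(2) if k.any() else'',p.max(0).round(2) if k.any() else'')
E
```

```text
1276 ((500.3753967285156, -163.6530303955078), (9.976253509521484, 95.22655487060547), 79.73270416259766) [ 0.4975552  -0.16336117  0.10669776] 0.10689835871747838
[ 0.98397375 -0.17831337] -10.271533975419354
(438, 190) [209 220 227] [ 0.529 -0.06   0.074]
(430, 215) [210 221 228] [ 0.553 -0.069  0.074]
(420, 235) [189 166 169] [ 0.573 -0.081  0.074]
(445, 160) [184 193 199] [ 0.501 -0.051  0.073]
(457, 130) [199  82  84] [ 0.487 -0.015  0.007]
0.12 171 [ 0.39 -0.39  0.12] [ 0.63 -0.06  0.22]
0.2 198 [ 0.58 -0.31  0.2 ] [0.63 0.16 0.3 ]
0.3 1889 [ 0.61 -0.4   0.3 ] [0.72 0.4  0.4 ]
0.4 727 [ 0.62 -0.4   0.4 ] [0.71 0.4  0.5 ]
0.5 694 [ 0.62 -0.35  0.5 ] [0.66 0.39 0.6 ]
```

```bash
python3 - <<'E'
from h import *
c=dict(np.load("wrist0.npz"));W=pts(c);px=c["pixels"].astype(int)
red=(px[...,0]>110)&(px[...,1]<80)&(px[...,2]<80)
for v in range(120,300,10):
    us=np.where(red[v,340:480])[0]+340
    print(v,[(int(u),W[v,u].round(3).tolist()) for u in us[::4]][:6])
z=c["pixels"]
m=(W[...,2]>.115);m[250:]=0
print(m.sum()); n,l,s,ce=cv2.connectedComponentsWithStats(m.astype(np.uint8))
for k in range(1,n):
    if s[k,4]>15:print(s[k],np.nanmin(W[l==k],0).round(2),np.nanmax(W[l==k],0).round(2))
E
```

```text
120 []
130 [(459, [0.488, -0.011, 0.004])]
140 [(459, [0.499, -0.013, 0.007])]
150 [(451, [0.508, -0.023, 0.008])]
160 [(451, [0.522, -0.021, 0.001])]
170 [(453, [0.501, -0.057, 0.11])]
180 [(449, [0.506, -0.063, 0.118])]
190 [(444, [0.512, -0.07, 0.124])]
200 [(441, [0.517, -0.075, 0.13])]
210 [(436, [0.523, -0.08, 0.135])]
220 [(432, [0.529, -0.085, 0.139])]
230 [(427, [0.534, -0.091, 0.145])]
240 [(383, [0.605, -0.111, 0.007]), (418, [0.614, -0.068, 0.004]), (425, [0.539, -0.095, 0.15])]
250 [(418, [0.544, -0.102, 0.155]), (422, [0.545, -0.099, 0.155])]
260 [(411, [0.638, -0.08, 0.008]), (415, [0.549, -0.106, 0.161])]
270 [(365, [0.639, -0.138, 0.013]), (411, [0.554, -0.11, 0.165])]
280 [(403, [0.559, -0.117, 0.168]), (407, [0.559, -0.115, 0.169])]
290 [(368, [0.67, -0.138, 0.011]), (399, [0.563, -0.122, 0.174]), (403, [0.563, -0.119, 0.175]), (479, [0.698, 0.003, 0.006])]
1995
[  0  98  66  41 600] [ 0.38 -0.4   0.12] [ 0.42 -0.36  0.13]
[101 133  35 110 880] [ 0.42 -0.37  0.12] [ 0.51 -0.3   0.13]
[417 177  36  73 387] [ 0.5  -0.1   0.12] [ 0.54 -0.06  0.16]
[172 226  10  24 122] [ 0.51 -0.3   0.12] [ 0.52 -0.29  0.13]
```

Request:
move_arm --moves '[[[0, 0.003, -0.06, 0.011, -0.014, 0, -0.2], [0, 0, -0.06, 0, 0, 0, -0.2], [0, 0, -0.06, 0, 0, 0, -0.2], [0, 0, -0.05, 0, 0, 0, -0.2], [0, 0, -0.02, 0, 0, 0, -0.2], [0, 0, 0, 0, 0, 0, -0.2]]]'

```text
clock: 2.32
eef_pos: [0.4962, -0.156, 0.1206]
tool_rot: [0.084, 0.996, 0.0, 0.001]
ft_force: [-0.2, -0.2, -0.1]
grip_width: 0.0512
```

```bash
python3 - <<'E'
from workcell import *
from h import *
o=get_obs();print(o["eef_pos"],o["tool_rot"].round(4),o["ft_force"],o["grip_width"])
c=camera("wrist");cv2.imwrite("pics/w1.png",c["pixels"][:,:,::-1]);np.savez("wrist1.npz",**c)
W=pts(c)
m=(W[...,2]>.098)&(W[...,2]<.114)&(abs(W[...,0]-.5)<.06)&(abs(W[...,1]+.163)<.012)
P=W[m];print(m.sum(),cv2.minAreaRect((P[:,:2]*1000).astype(np.float32)))
E
```

```text
[ 0.49621059 -0.15599356  0.12056804] [8.440e-02 9.964e-01 4.000e-04 1.400e-03] [-0.18820363 -0.2260988  -0.10592009] 0.05121467219140579
3358 ((500.2284240722656, -163.36624145507812), (10.046293258666992, 95.62108612060547), 79.62653350830078)
```

View pics/w1.png

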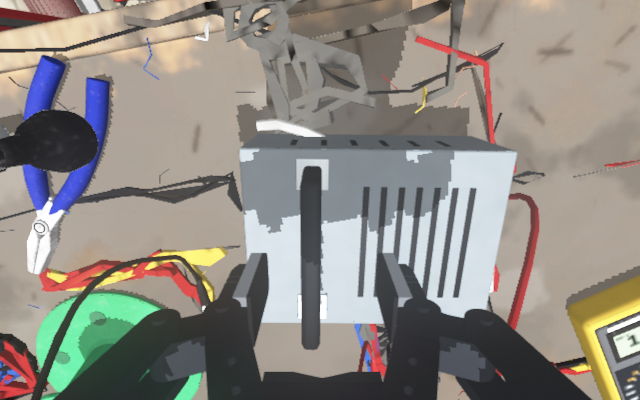

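Request:
move_arm --moves '[[[0.008, -0.015, -0.02, 0, 0.004, -0.02, -0.2], [0, 0, -0.02, 0, 0, 0, -0.2], [0, 0, -0.01, 0, 0, 0, -0.2], [0, 0, 0, 0, 0, 0, -0.2]]]'

```text
clock: 2.7
eef_pos: [0.5029, -0.1629, 0.0985]
tool_rot: [0.088, 0.996, -0.0, 0.004]
ft_force: [-0.2, 0.4, 0.0]
grip_width: 0.0515
```

Request:
move_arm --moves '[[[-0.005, -0.001, -0.012, 0, 0.015, 0, -0.2], [0, 0, -0.003, 0, 0, 0, -0.2], [0, 0, 0, 0, 0, 0, -0.2]]]'

```text
clock: 2.95
eef_pos: [0.5011, -0.1638, 0.0912]
tool_rot: [0.089, 0.996, -0.001, 0.001]
ft_force: [-0.2, -0.5, 0.2]
grip_width: 0.0511
```

Well centred; closing gradually.

Request:
move_arm --moves '[[[0, 0, 0, 0, 0, 0, 0.3], [0, 0, 0, 0, 0, 0, 0.5], [0, 0, 0, 0, 0, 0, 0.7], [0, 0, 0, 0, 0, 0, 1], [0, 0, 0, 0, 0, 0, 1], [0, 0, 0, 0, 0, 0, 1]]]'

```text
clock: 3.45
eef_pos: [0.5016, -0.1635, 0.0918]
tool_rot: [0.089, 0.996, -0.0, 0.001]
ft_force: [-0.0, 0.5, -0.5]
grip_width: 0.009
```

Request:
move_arm --moves '[[[-0.0007, -0.004, 0, 0, 0, 0, 1], [-0.0004, -0.002, 0, 0, 0, 0, 1], [0, 0, 0, 0, 0, 0, 1]]]'

```text
clock: 3.7
eef_pos: [0.5014, -0.1646, 0.0918]
tool_rot: [0.088, 0.996, 0.002, 0.002]
ft_force: [0.1, 2.1, 0.2]
grip_width: 0.0088
```

Request:
move_arm --moves '[[[-0.0007, -0.006, 0, 0, 0, 0, 1], [-0.0007, -0.004, 0, 0, 0, 0, 1], [0, 0, 0, 0, 0, 0, 1]]]'

```text
clock: 3.95
eef_pos: [0.5012, -0.1667, 0.0918]
tool_rot: [0.087, 0.996, 0.005, 0.002]
ft_force: [-0.5, 0.3, -0.3]
grip_width: 0.0086
```

Request:
move_arm --moves '[[[-0.0007, -0.006, 0, -0.015, 0.008, 0, 1], [-0.0007, -0.005, 0, 0, 0, 0, 1], [0, 0, 0, 0, 0, 0, 1]]]'

```text
clock: 4.2
eef_pos: [0.5013, -0.1666, 0.0919]
tool_rot: [0.085, 0.996, 0.007, 0.001]
ft_force: [0.9, 1.3, -0.2]
grip_width: 0.0092
```

```bash
python3 - <<'E'
from workcell import *
for i in range(3):
  o=get_obs();print(o["eef_pos"].round(4),o["tool_rot"].round(4),o["ft_force"].round(2),o["ft_torque"].round(2))
E
```

```text
[ 0.5013 -0.1666  0.0919] [8.480e-02 9.964e-01 7.200e-03 5.000e-04] [ 0.9   1.28 -0.21] [-0.27 -0.09 -0.14]
[ 0.5013 -0.1666  0.0919] [8.480e-02 9.964e-01 7.200e-03 5.000e-04] [ 0.9   1.28 -0.21] [-0.27 -0.09 -0.14]
[ 0.5013 -0.1666  0.0919] [8.480e-02 9.964e-01 7.200e-03 5.000e-04] [ 0.9   1.28 -0.21] [-0.27 -0.09 -0.14]
```

Request:
move_arm --moves '[[[-0.001, -0.008, 0, -0.03, 0.004, 0, 1], [-0.001, -0.01, 0, -0.02, 0.004, 0, 1]]]'

```text
clock: 4.37
eef_pos: [0.5009, -0.1685, 0.0919]
tool_rot: [0.083, 0.997, 0.002, -0.0]
ft_force: [2.0, 16.4, 2.2]
grip_width: 0.009
```

```bash
python3 - <<'E'
from workcell import *
from h import *
o=get_obs();print(o["eef_pos"].round(4),o["tool_rot"].round(4),o["ft_force"].round(2),o["ft_torque"].round(2))
c=camera("wrist");cv2.imwrite("pics/w2.png",c["pixels"][:,:,::-1]);np.savez("wrist2.npz",**c)
W=pts(c)
m=(W[...,2]>.098)&(W[...,2]<.114)&(abs(W[...,0]-.5)<.06)&(abs(W[...,1]+.165)<.012)
P=W[m];print(m.sum(),cv2.minAreaRect((P[:,:2]*1000).astype(np.float32)))
m=(W[...,2]>.067)&(W[...,2]<.080)&(abs(W[...,0]-.5)<.1)&(abs(W[...,1]+.12)<.1)
P=W[m];print(m.sum(),cv2.minAreaRect((P[:,:2]*1000).astype(np.float32)))
d=np.c_[P[:,:2],np.ones(len(P))];print(np.linalg.lstsq(d,P[:,2],rcond=None)[0])
E
```

```text
[ 0.5009 -0.1685  0.0919] [ 8.280e-02  9.966e-01  2.200e-03 -1.000e-04] [ 2.01 16.37  2.16] [ 3.45 -0.45 -0.09]
5265 ((497.7737731933594, -165.0070343017578), (23.963552474975586, 91.1567611694336), 89.98057556152344)
45949 ((507.395263671875, -125.15568542480469), (168.58450317382812, 114.20817565917969), 80.33039093017578)
[0.00309164 0.00396467 0.0726437 ]
```

View pics/w2.png

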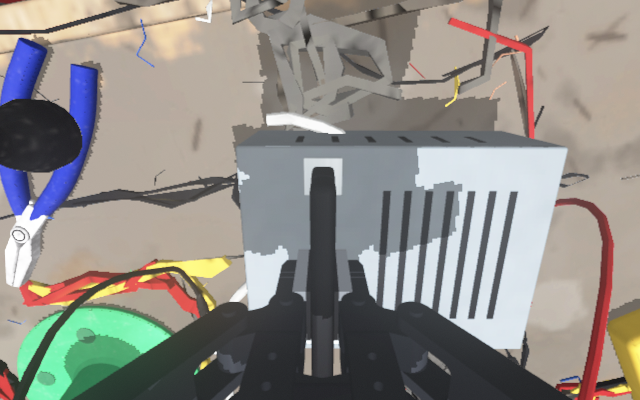

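```bash
cat > edge.py <<'E'
from h import *
xc=np.array([-.1785,-.984]);yc=np.array([.984,-.1785])
def edges(f):
    c=dict(np.load(f));W=pts(c)
    P=W[(W[...,2]>.068)&(W[...,2]<.078)]
    d=P[:,:2]-np.array([.5003,-.1635]);a=d@xc*1000;b=d@yc*1000
    out=[]
    for b0 in (-40,-30,-20,-10):
        k=(abs(b-b0)<2)&(abs(a)<125);out.append((a[k].min().round(1),a[k].max().round(1)))
    print(f,out)
E
python3 - <<'E'
from edge import *
for f in("wrist0.npz","wrist1.npz","wrist2.npz"):edges(f)
from workcell import *
o=get_obs();print(o["eef_pos"].round(4),o["ft_force"].round(2))
E
```

```text
wrist0.npz [(np.float64(-110.8), np.float64(40.1)), (np.float64(-122.6), np.float64(39.8)), (np.float64(-111.2), np.float64(40.2)), (np.float64(-111.2), np.float64(39.6))]
wrist1.npz [(np.float64(-111.7), np.float64(40.2)), (np.float64(-123.1), np.float64(40.2)), (np.float64(-111.6), np.float64(39.6)), (np.float64(-111.8), np.float64(39.7))]
wrist2.npz [(np.float64(-105.5), np.float64(45.6)), (np.float64(-123.0), np.float64(45.5)), (np.float64(-106.0), np.float64(45.5)), (np.float64(-106.6), np.float64(45.3))]
[ 0.5009 -0.1687  0.0919] [ 1.26 13.51  1.07]
```

```bash
cat > arc.py <<'E'
import numpy as np
from scipy.spatial.transform import Rotation as R
from workcell import *
xc=np.array([-.1785,-.984,0]);yc=np.array([.984,-.1785,0]);piv=np.array([.5189,-.0613,.070])
def st(th2=None):
    o=get_obs();p=o["eef_pos"];M=R.from_quat(o["tool_rot"]).as_matrix()
    z=M[:,2]; th=np.degrees(np.arctan2(-(z@xc)*-1*-1,-z[2])) # lean of tool
    th=np.degrees(np.arctan2(z@xc,-z[2]))
    r=p-piv;t=np.radians(th);e=np.array([109*np.cos(t)-21.9*np.sin(t),109*np.sin(t)+21.9*np.cos(t)])
    a=np.array([r@xc,r[2]])*1000
    ty=M[:,1];side=np.degrees(np.arcsin(z@yc))
    print("th",th.round(2),"side",side.round(2),"yaw",np.degrees(np.arctan2(ty[1],ty[0])).round(2),"a,z",a.round(2),"arc",e.round(2),"y",(r@yc*1000).round(2),"F",[(o["ft_force"]@v).round(1) for v in (xc,yc,[0,0,1])],"T",(o["ft_torque"]@yc).round(2),o["clock"],o["grip_width"].round(4))
E
python3 -c "
from arc import *
st()"
```

```text
Traceback (most recent call last):
  File "arc.py", line 12, in st
    print("th",th.round(2),"side",side.round(2),"yaw",np.degrees(np.arctan2(ty[1],ty[0])).round(2),"a,z",a.round(2),"arc",e.round(2),"y",(r@yc*1000).round(2),"F",[(o["ft_force"]@v).round(1) for v in (xc,yc,[0,0,1])],"T",(o["ft_torque"]@yc).round(2),o["clock"],o["grip_width"].round(4))
                                                                                                                                                                                                                                                                    ^^^^^^^^^^^^^^^^^^^^^
AttributeError: 'float' object has no attribute 'round'
```

Request:
move_arm --moves '[[[0.0002, 0.001, 0.0095, -0.082, 0.015, 0, 1], [0, 0, 0.0095, -0.082, 0.015, 0, 1]]]'

```text
clock: 4.58
eef_pos: [0.5003, -0.1667, 0.0998]
tool_rot: [0.083, 0.996, -0.04, -0.006]
ft_force: [2.6, 6.7, -3.5]
grip_width: 0.0089
```

```bash
python3 -c "
from arc import *
st()"
```

```text
Traceback (most recent call last):
  File "arc.py", line 12, in st
    print("th",th.round(2),"side",side.round(2),"yaw",np.degrees(np.arctan2(ty[1],ty[0])).round(2),"a,z",a.round(2),"arc",e.round(2),"y",(r@yc*1000).round(2),"F",[(o["ft_force"]@v).round(1) for v in (xc,yc,[0,0,1])],"T",(o["ft_torque"]@yc).round(2),o["clock"],o["grip_width"].round(4))
                                                                                                                                                                                                                                                                    ^^^^^^^^^^^^^^^^^^^^^
AttributeError: 'float' object has no attribute 'round'
```

```bash
sed -i 's/o\["grip_width"\].round(4)/round(o["grip_width"],4)/' arc.py; python3 -c "
from arc import *
st()"
```

```text
th 4.58 side -0.2 yaw 80.44 a,z [107.04  29.78] arc [106.9   30.54] y 0.46 F [np.float64(-7.0), np.float64(1.4), np.float64(-3.5)] T 1.77 4.5833 0.0089
```

Request:
move_arm --moves '[[[0.0004, 0.002, 0.0098, -0.082, 0.015, 0, 1], [0.0004, 0.0022, 0.0098, -0.082, 0.015, 0, 1]]]'

```text
clock: 4.75
eef_pos: [0.5009, -0.1635, 0.1089]
tool_rot: [0.084, 0.993, -0.083, -0.01]
ft_force: [1.8, 4.1, -3.6]
grip_width: 0.0087
```

```bash
python3 -c "
from arc import *
st()"
```

```text
th 9.58 side -0.22 yaw 80.41 a,z [103.77  38.88] arc [103.83  39.74] y 0.51 F [np.float64(-4.4), np.float64(1.1), np.float64(-3.6)] T 1.51 4.75 0.0087
```

Request:
move_arm --moves '[[[0.0006, 0.0033, 0.0097, -0.082, 0.015, 0, 1], [0.0006, 0.0035, 0.0096, -0.082, 0.015, 0, 1], [0.0007, 0.0041, 0.0092, -0.082, 0.015, 0, 1], [0.0008, 0.0043, 0.009, -0.082, 0.015, 0, 1]]]'

```text
clock: 5.08
eef_pos: [0.5029, -0.1532, 0.1261]
tool_rot: [0.083, 0.982, -0.169, -0.018]
ft_force: [1.2, 2.9, -5.4]
grip_width: 0.0085
```

```bash
python3 -c "
from arc import *
st()"
```

```text
th 19.61 side -0.22 yaw 80.42 a,z [93.29 56.11] arc [95.33 57.21] y 0.67 F [np.float64(-3.1), np.float64(0.6), np.float64(-5.4)] T 1.63 5.0833 0.0085
```

Request:
move_arm --moves '[[[0.0006, 0.0035, 0.0088, -0.082, 0.015, 0, 1], [0.0007, 0.004, 0.0087, -0.082, 0.015, 0, 1], [0.0008, 0.0046, 0.0085, -0.082, 0.015, 0, 1], [0.0009, 0.005, 0.0083, -0.082, 0.015, 0, 1]]]'

```text
clock: 5.42
eef_pos: [0.5054, -0.1411, 0.1408]
tool_rot: [0.081, 0.964, -0.253, -0.026]
ft_force: [0.8, 3.6, -5.1]
grip_width: 0.009
```

```bash
python3 - <<'E'
from arc import *
from h import *
st()
c=camera("scene");cv2.imwrite("pics/s2.png",cv2.resize(c["pixels"][150:280,280:410,::-1],None,fx=5,fy=4.5,interpolation=cv2.INTER_CUBIC))
E
```

```text
th 29.51 side -0.24 yaw 80.52 a,z [80.93 70.8 ] arc [84.07 72.75] y 0.91 F [np.float64(-3.6), np.float64(0.1), np.float64(-5.1)] T 1.97 5.4167 0.009
```

View pics/s2.png

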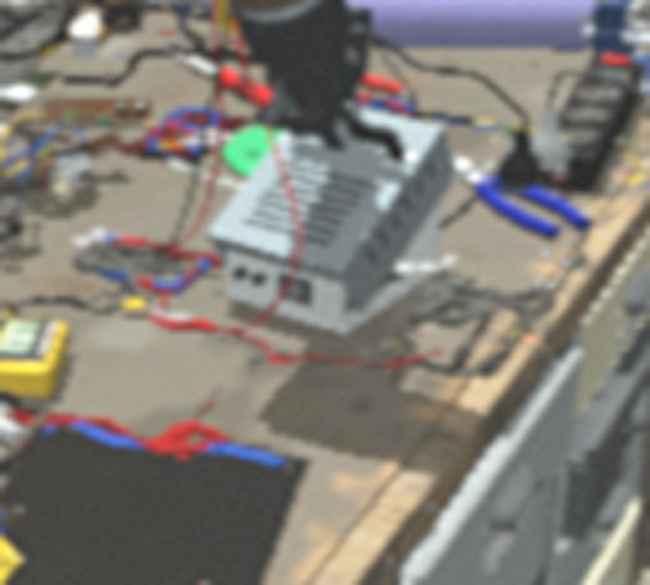

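Request:
move_arm --moves '[[[0.0009, 0.005, 0.0083, -0.082, 0.015, 0, 1], [0.001, 0.0054, 0.008, -0.082, 0.015, 0, 1]]]'

```text
clock: 5.63
eef_pos: [0.5066, -0.1334, 0.1465]
tool_rot: [0.08, 0.952, -0.294, -0.031]
ft_force: [0.7, 3.9, -6.0]
grip_width: 0.0089
```

```bash
python3 - <<'E'
from arc import *
st()
E
```

```text
th 34.43 side -0.32 yaw 80.69 a,z [73.12 76.53] arc [77.53 79.69] y 0.75 F [np.float64(-4.0), np.float64(-0.0), np.float64(-6.0)] T 2.02 5.6333 0.0089
```

Request:
move_arm --moves '[[[0.0012, 0.0065, 0, 0, 0, 0, 1], [0.0012, 0.0065, 0, 0, 0, 0, 1]]]'

```text
clock: 5.8
eef_pos: [0.5077, -0.1258, 0.1446]
tool_rot: [0.078, 0.952, -0.295, -0.033]
ft_force: [-0.2, 0.0, -4.6]
grip_width: 0.0092
```

```bash
python3 - <<'E'
from arc import *
st()
E
```

```text
th 34.47 side -0.41 yaw 80.93 a,z [65.42 74.6 ] arc [77.46 79.75] y 0.49 F [np.float64(0.0), np.float64(-0.2), np.float64(-4.6)] T 0.98 5.8 0.0092
```

Request:
move_arm --moves '[[[0.0012, 0.007, 0.004, 0, 0, -0.01, 1], [0.0012, 0.007, 0.003, 0, 0, -0.01, 1], [0.0005, 0.003, 0.002, 0, 0, 0, 1]]]'

```text
clock: 6.05
eef_pos: [0.5084, -0.1181, 0.1486]
tool_rot: [0.084, 0.951, -0.294, -0.035]
ft_force: [0.5, -0.2, -4.5]
grip_width: 0.0085
```

```bash
python3 - <<'E'
from arc import *
from h import *
st()
c=camera("wrist");cv2.imwrite("pics/w3.png",c["pixels"][:,:,::-1])
c=camera("scene");cv2.imwrite("pics/s3.png",cv2.resize(c["pixels"][150:280,280:410,::-1],None,fx=5,fy=4.5,interpolation=cv2.INTER_CUBIC))
E
```

```text
th 34.5 side -0.93 yaw 80.24 a,z [57.79 78.61] arc [77.43 79.79] y -0.23 F [np.float64(0.1), np.float64(0.5), np.float64(-4.5)] T 0.96 6.05 0.0085
```

View pics/s3.png

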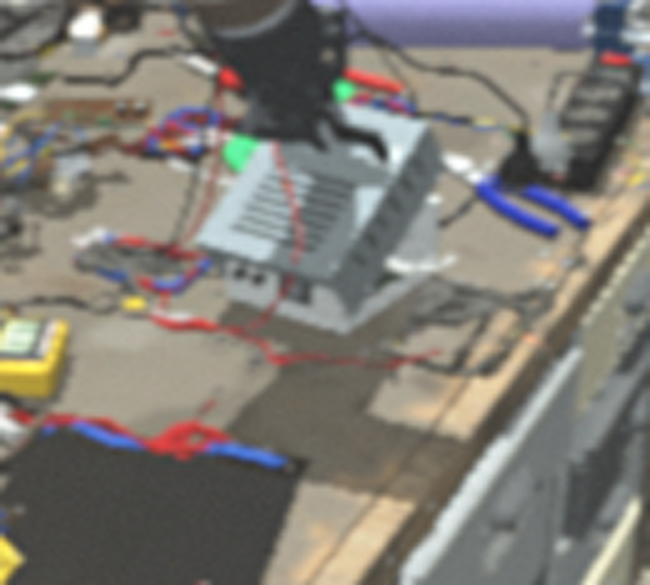

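View pics/w3.png

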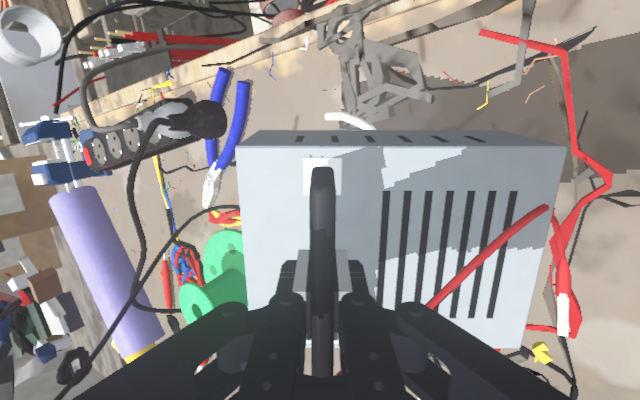

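Request:
move_arm --moves '[[[0.0008, 0.005, 0.008, 0, 0, 0, 1], [0.0003, 0.002, 0.014, 0, 0, 0, 1], [0, 0, 0.016, 0, 0, 0, 1]]]'

```text
clock: 6.4
eef_pos: [0.5077, -0.1155, 0.168]
tool_rot: [0.085, 0.951, -0.295, -0.037]
ft_force: [0.5, -0.3, -4.3]
grip_width: 0.0087
```

```bash
python3 - <<'E'
from arc import *
st()
E
```

```text
th 34.54 side -1.08 yaw 80.26 a,z [55.29 97.99] arc [77.37 79.84] y -1.35 F [np.float64(0.2), np.float64(0.5), np.float64(-4.3)] T 1.05 6.4 0.0087
```

Request:
move_arm --moves '[[[0, 0, 0.03, 0, 0, 0, 1], [-0.005, 0, 0.04, 0, 0, 0, 1], [-0.005, 0, 0.05, 0, 0, 0, 1], [-0.005, 0, 0.05, 0, 0, 0, 1], [-0.005, 0, 0.04, 0, 0, 0, 1], [-0.005, 0, 0.02, 0, 0, 0, 1]]]'

```text
clock: 6.9
eef_pos: [0.4942, -0.1165, 0.2921]
tool_rot: [0.086, 0.951, -0.295, -0.035]
ft_force: [0.6, 1.1, -3.8]
grip_width: 0.009
```

```bash
python3 - <<'E'
from arc import *
from h import *
st()
c=camera("scene");cv2.imwrite("pics/s4.png",cv2.resize(c["pixels"][130:300,240:410,::-1],None,fx=4.4,fy=3.5,interpolation=cv2.INTER_CUBIC))
E
```

```text
th 34.57 side -0.95 yaw 80.04 a,z [ 58.68 222.07] arc [77.32 79.89] y -14.42 F [np.float64(-1.2), np.float64(0.4), np.float64(-3.8)] T 1.01 6.9 0.009
```

View pics/s4.png

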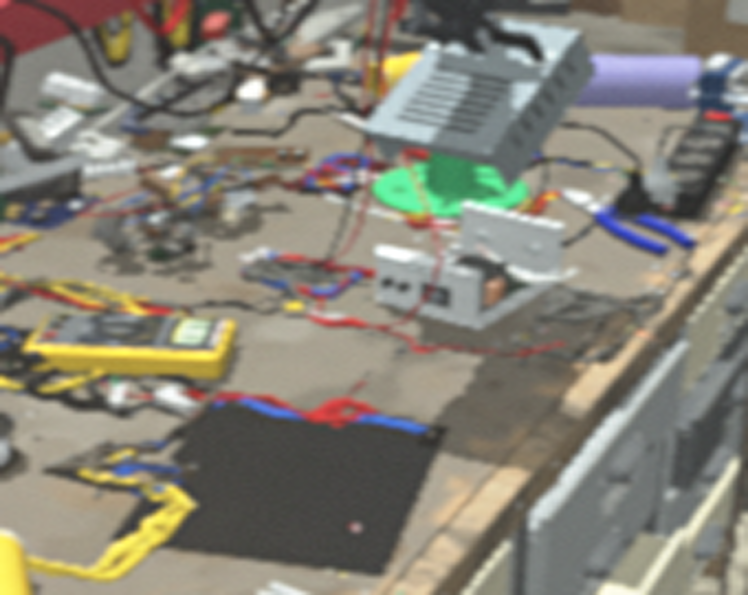

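Request:
move_arm --moves '[[[0, 0.03, 0, 0.187, -0.034, 0, 1], [0, 0.05, 0, 0.187, -0.034, 0, 1], [0, 0.07, 0, 0.187, -0.034, 0, 1], [0, 0.07, 0, 0.187, -0.034, 0, 1], [0, 0.07, 0, 0.187, -0.034, 0, 1], [0, 0.07, 0, 0.187, -0.034, 0, 1], [0, 0.07, 0, 0, 0, 0.15, 1], [0, 0.07, 0, 0, 0, 0.15, 1]]]'

```text
clock: 7.62
eef_pos: [0.4929, 0.1337, 0.2991]
tool_rot: [0.013, 1.0, 0.006, -0.004]
ft_force: [0.9, 0.2, -3.9]
grip_width: 0.009
```

```bash
python3 - <<'E'
from arc import *
st()
E
```

```text
th -0.6 side -0.56 yaw 88.51 a,z [-187.26  229.14] arc [109.22  20.76] y -60.37 F [np.float64(-0.4), np.float64(0.9), np.float64(-3.9)] T -0.14 7.6167 0.009
```

Request:
move_arm --moves '[[[0, 0.05, 0, -0.023, -0.015, 0.15, 1], [0, 0.04, -0.01, 0, 0, 0.15, 1], [0, 0.03, -0.04, 0, 0, 0.15, 1], [0, 0, -0.06, 0, 0, 0, 1], [0, 0, -0.06, 0, 0, 0, 1], [0, 0, -0.04, 0, 0, 0, 1], [0, 0, 0, 0, 0, 0, 1]]]'

```text
clock: 8.2
eef_pos: [0.4908, 0.1994, 0.1926]
tool_rot: [-0.117, 0.993, -0.005, 0.004]
ft_force: [-1.5, -0.5, -5.6]
grip_width: 0.0089
```

```bash
cat > mid.py <<'E'
from workcell import *
from h import *
from scipy.spatial.transform import Rotation as R
def look(tag):
    o=get_obs();p=o["eef_pos"];M=R.from_quat(o["tool_rot"]).as_matrix();z=M[:,2];ty=M[:,1]
    print("tcp",p.round(4),"z",z.round(4),"corr units",np.degrees([-z[1],z[0]]).round(2)/30,"yaw",np.degrees(np.arctan2(ty[1],ty[0])).round(2),"F",o["ft_force"].round(1),o["grip_width"])
    c=camera("wrist");cv2.imwrite(f"pics/{tag}.png",c["pixels"][:,:,::-1]);np.savez(tag+".npz",**c)
    W=pts(c);px=c["pixels"].astype(int)
    m=(abs(W[...,2]-(p[2]-.0195))<.012)&(px.min(-1)>80)
    m=cv2.morphologyEx(m.astype(np.uint8),cv2.MORPH_OPEN,np.ones((9,9)))>0
    P=W[m];a=np.c_[P[:,:2]-p[:2],np.ones(len(P))];s=np.linalg.lstsq(a,P[:,2],rcond=None)[0]
    print("top plane",s,m.sum(),"rect",cv2.minAreaRect((P[:,:2]*1000).astype(np.float32)))
    # mat black points
    k=(abs(W[...,2]-.003)<.006)&(px.max(-1)<60);cv2.imwrite(f"pics/{tag}m.png",np.uint8(k)*255)
E
python3 - <<'E'
from mid import *
look("w4")
c=camera("top");cv2.imwrite("pics/t4.png",cv2.resize(c["pixels"][130:265,190:450,::-1],None,fx=3,fy=3,interpolation=cv2.INTER_CUBIC));np.savez("top4.npz",**c)
E
```

```text
tcp [0.4908 0.1994 0.1926] z [ 0.0083 -0.01   -0.9999] corr units [0.019      0.01566667] yaw 103.45 F [-1.5 -0.5 -5.6] 0.008926725328933873
top plane [ 0.01350905 -0.01360546  0.17401422] 39723 rect ((481.9413757324219, 233.61099243164062), (114.72795104980469, 152.08419799804688), 13.491886138916016)
```

View pics/w4.png

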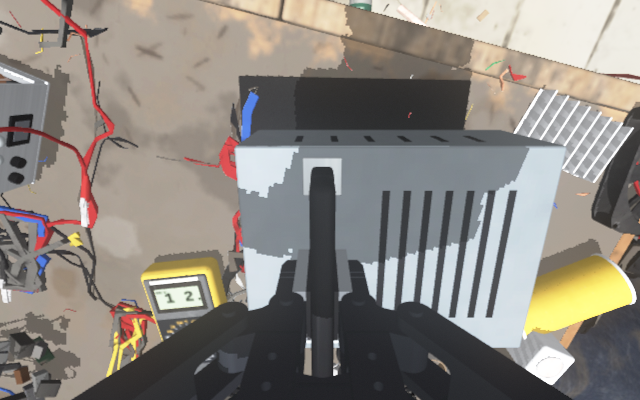

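View pics/t4.png

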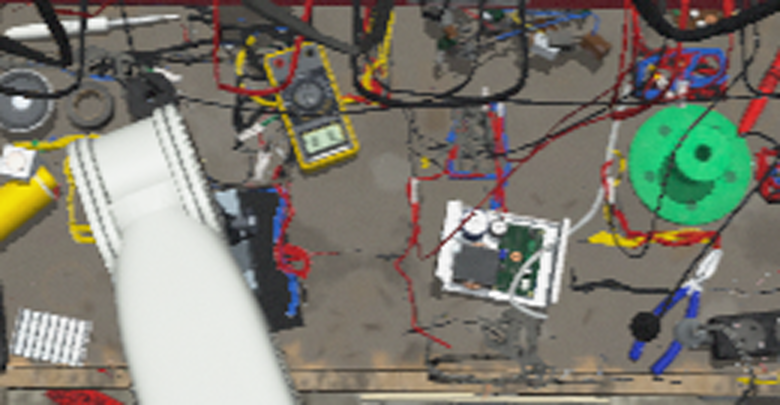

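Request:
move_arm --moves '[[[0.01, -0.015, -0.02, 0.026, 0.026, -0.045, 1], [0, 0, -0.05, 0, 0, 0, 1], [0, 0, -0.05, 0, 0, 0, 1], [0, 0, -0.04, 0, 0, 0, 1], [0, 0, -0.02, 0, 0, 0, 1], [0, 0, 0, 0, 0, 0, 1]]]'

```text
clock: 8.8
eef_pos: [0.5084, 0.193, 0.1185]
tool_rot: [-0.103, 0.995, 0.005, 0.013]
ft_force: [-0.3, -0.2, -4.4]
grip_width: 0.0088
```

```bash
python3 - <<'E'
from mid import *
look("w5")
E
```

```text
tcp [0.5084 0.193  0.1185] z [ 0.0256  0.0118 -0.9996] corr units [-0.02233333  0.049     ] yaw 101.85 F [-0.3 -0.2 -4.4] 0.008833117102292535
top plane [0.02984065 0.00780436 0.10000103] 42564 rect ((500.2802429199219, 227.81906127929688), (114.57630157470703, 152.73651123046875), 11.363689422607422)
```

View pics/w5.png

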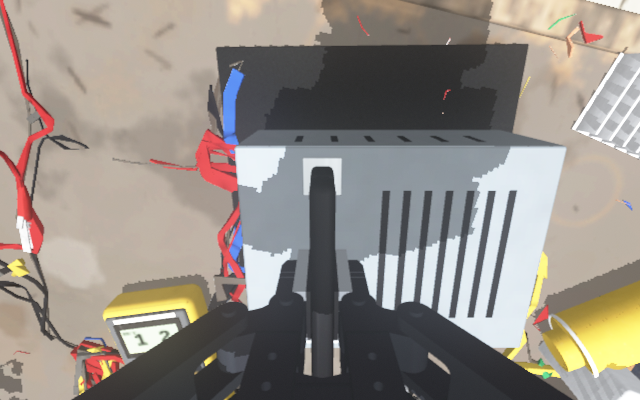

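```bash
python3 - <<'E'
from h import *
c=dict(np.load("w5.npz"));E=c["extrinsics"]
def ray(u,v,z):
    d=E[:3,:3]@np.array([(u-c["cx"])/c["fx"],(v-c["cy"])/c["fy"],1]);return E[:3,3]+d*(z-E[2,3])/d[2]
A=ray(217.5,48,.003);B=ray(527,44.5,.003);print(A,B,np.linalg.norm(A-B))
d=(B-A)/np.linalg.norm(B-A);n=np.array([d[1],-d[0],0]);print(np.degrees(np.arctan2(d[1],d[0])),(A+B)/2+.09*n)
E
```

```text
[0.41998342 0.10353445 0.003     ] [0.37525557 0.30626927 0.003     ] 0.20761018218113406
102.44143096234505 [0.485506   0.22429159 0.003     ]
```

Request:
move_arm --moves '[[[-0.028, -0.0026, 0, -0.016, 0.055, 0.03, 1], [0, 0, 0, 0, 0, 0, 1], [0, 0, 0, 0, 0, 0, 1]]]'

```text
clock: 9.1
eef_pos: [0.4989, 0.1929, 0.1254]
tool_rot: [-0.111, 0.994, 0.003, 0.004]
ft_force: [0.5, 1.0, -2.5]
grip_width: 0.0085
```

```bash
python3 - <<'E'
from mid import *
look("w6")
E
```

```text
tcp [0.4989 0.1929 0.1254] z [ 0.0072  0.0067 -1.    ] corr units [-0.013       0.01366667] yaw 102.72 F [ 0.5  1.  -2.5] 0.008513532508198125
top plane [0.01307507 0.00352269 0.10694191] 41046 rect ((489.8847961425781, 227.4751739501953), (113.53225708007812, 152.191650390625), 12.599112510681152)
```

Request:
move_arm --moves '[[[-0.009, -0.002, -0.008, -0.007, 0.025, 0, 1], [0, 0, -0.012, 0, 0, 0, 1], [0, 0, -0.012, 0, 0, 0, 1], [0, 0, -0.012, 0, 0, 0, 1], [0, 0, -0.008, 0, 0, 0, 1], [0, 0, 0, 0, 0, 0, 1]]]'

```text
clock: 9.65
eef_pos: [0.4968, 0.1926, 0.0996]
tool_rot: [-0.11, 0.994, 0.003, 0.0]
ft_force: [-0.9, -0.7, -3.7]
grip_width: 0.009
```

```bash
python3 - <<'E'
from mid import *
look("w7")
E
```

```text
tcp [0.4968 0.1926 0.0996] z [ 1.0e-04  5.1e-03 -1.0e+00] corr units [-0.00966667  0.        ] yaw 102.67 F [-0.9 -0.7 -3.7] 0.008994368288113525
top plane [0.00738263 0.00263253 0.08105885] 42884 rect ((487.73089599609375, 227.240966796875), (113.84883117675781, 152.30438232421875), 12.500585556030273)
```

Request:
move_arm --moves '[[[-0.002, 0, -0.01, -0.004, 0.013, 0, 1], [0, 0, -0.008, 0, 0, 0, 1], [0, 0, -0.007, 0, 0, 0, 1], [0, 0, -0.006, 0, 0, 0, 1], [0, 0, -0.002, 0, 0, 0, 1]]]'

```text
clock: 10.12
eef_pos: [0.4959, 0.1929, 0.0828]
tool_rot: [-0.11, 0.994, 0.002, -0.003]
ft_force: [-4.9, -2.2, 12.1]
grip_width: 0.0089
```

Request:
move_arm --moves '[[[0, 0, 0.001, 0, 0, 0, 1], [0, 0, 0, 0, 0, 0, 1]]]'

```text
clock: 10.28
eef_pos: [0.4963, 0.1931, 0.0839]
tool_rot: [-0.11, 0.994, 0.002, -0.003]
ft_force: [0.6, 0.9, -4.4]
grip_width: 0.0091
```

```bash
python3 - <<'E'
from mid import *
look("w8")
E
```

```text
tcp [0.4963 0.1931 0.0839] z [-0.0056  0.0037 -1.    ] corr units [-0.007      -0.01066667] yaw 102.68 F [ 0.6  0.9 -4.4] 0.00910789280769815
top plane [0.00335166 0.00062102 0.06535143] 42913 rect ((487.25732421875, 227.54742431640625), (114.4051513671875, 152.177734375), 12.417476654052734)
```

Request:
move_arm --moves '[[[0, 0, -0.002, 0, 0, 0, 1], [0, 0, 0, 0, 0, 0, 1]]]'

```text
clock: 10.5
eef_pos: [0.4964, 0.1932, 0.0831]
tool_rot: [-0.11, 0.994, 0.002, -0.002]
ft_force: [-0.6, -0.2, -2.2]
grip_width: 0.0085
```

Request:
move_arm --moves '[[[0, 0, -0.001, 0, 0, 0, 1], [0, 0, 0, 0, 0, 0, 0.6], [0, 0, 0, 0, 0, 0, 0.4], [0, 0, 0, 0, 0, 0, 0.2], [0, 0, 0, 0, 0, 0, 0], [0, 0, 0, 0, 0, 0, 0], [0, 0, 0, 0, 0, 0, 0]]]'

```text
clock: 11.08
eef_pos: [0.4989, 0.1943, 0.0846]
tool_rot: [-0.11, 0.994, 0.003, 0.001]
ft_force: [-0.5, 0.5, 0.6]
grip_width: 0.043
```

```bash
python3 - <<'E'
from mid import *
look("w9")
E
```

```text
tcp [0.4989 0.1943 0.0846] z [ 4.0e-04  6.9e-03 -1.0e+00] corr units [-0.01333333  0.00066667] yaw 102.68 F [-0.5  0.5  0.6] 0.04303831420537446
top plane [ 0.00628266 -0.00066687  0.06433724] 44401 rect ((487.6413269042969, 227.66766357421875), (114.621826171875, 152.1113739013672), 12.695899963378906)
```

View pics/w9.png

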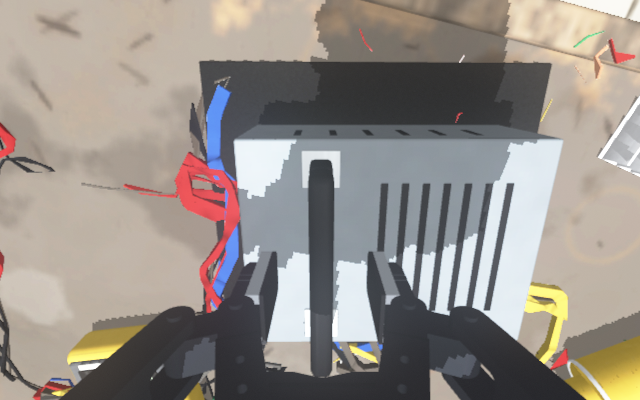

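The jaws are clear of the bar (columns 309–333, with the pads at about 275 and 370). Next I'll retreat straight up.

Request:
move_arm --moves '[[[0, 0, 0.015, 0, 0, 0, 0], [0, 0, 0.03, 0, 0, 0, 0], [0, 0, 0.05, 0, 0, 0, 0], [0, 0, 0.06, 0, 0, 0, 0], [0, 0, 0.06, 0, 0, 0, 0], [0, 0, 0.06, 0, 0, 0, 0], [-0.03, 0, 0.04, 0, 0, 0, 0], [-0.05, 0, 0, 0, 0, 0, 0]]]'

```text
clock: 11.8
eef_pos: [0.4579, 0.193, 0.2495]
tool_rot: [-0.109, 0.994, 0.003, -0.001]
ft_force: [0.2, 0.6, 0.6]
grip_width: 0.0429
```

Request:
move_arm --moves '[[[-0.06, -0.05, 0, 0, 0, 0, 0], [-0.06, -0.05, 0, 0, 0, 0, 0], [-0.06, -0.05, 0, 0, 0, 0, 0], [-0.05, -0.05, 0, 0, 0, 0, 0], [0, 0, 0, 0, 0, 0, 0], [0, 0, 0, 0, 0, 0, 0]]]'

```text
clock: 12.3
eef_pos: [0.3355, 0.0912, 0.2553]
tool_rot: [-0.111, 0.994, 0.004, 0.004]
ft_force: [0.3, 0.5, 0.3]
grip_width: 0.0425
```

```bash
python3 - <<'E'
from mid import *
c=camera("top");cv2.imwrite("pics/t9.png",cv2.resize(c["pixels"][130:265,190:450,::-1],None,fx=3,fy=3,interpolation=cv2.INTER_CUBIC));np.savez("top9.npz",**c)
W=pts(c);roi=np.zeros((400,640),bool);roi[170:265,205:310]=1
m,p,r=rect(W,roi,(.052,.075));print("cover",r,np.median(p[:,2]))
# chassis before/after: -x panel / overall extents
roi[:]=0;roi[180:250,325:390]=1
m,p,r=rect(W,roi,(.008,.08));print("chassis",r)
c=camera("scene");cv2.imwrite("pics/s9.png",cv2.resize(c["pixels"][150:330,220:410,::-1],None,fx=4,fy=3.3,interpolation=cv2.INTER_CUBIC))
o=get_obs();print(o["eef_pos"],o["ft_force"],o["joint_vel"].round(3))
E
```

```text
cover ((490.66583251953125, 228.91848754882812), (115.18344116210938, 152.293212890625), 12.518582344055176) 0.06300459315691764
chassis ((502.96624755859375, -130.1177215576172), (164.06617736816406, 210.11940002441406), 65.1268081665039)
[0.33636254 0.09179598 0.2550799 ] [ 1.24148789  0.07615003 -0.5966661 ] [ 0.01   0.037  0.022 -0.017  0.002  0.   ]
```

View pics/t9.png

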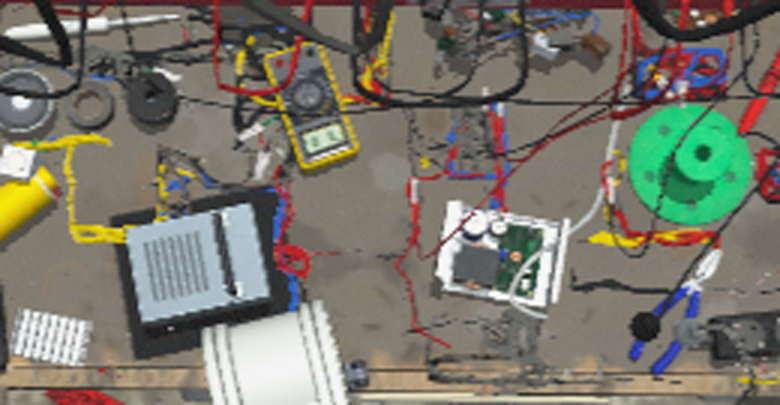

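View pics/s9.png

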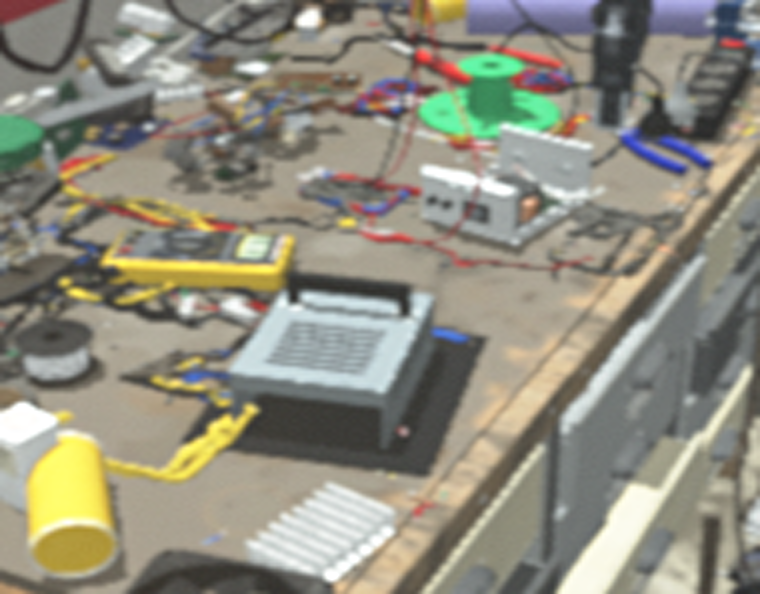

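```bash
python3 -c "
from workcell import *
print(job_done())"
```

```text
the job is handed in; nothing more can be done
None
```

The cover is off the chassis and standing upright near the centre of the mat. I handed the job in at about 12.5 s, with the gripper open and well clear. I gripped it by the handle bar, pulled it level to its stop and swung it up to about 34° about the hooked end. Then I drew it back about 18 mm off the hooks, lifted it, levelled it and set it down on the mat.

**Checks that passed**
- **Cover:** its top measures 63 mm above the bench, which fits 3 mm of mat plus 60.5 mm of cover. It is level within about 0.4° and within about 0.5° of the mat's angle.
- **Position:** its rim centre is about 3–5 mm from the mat's centre. The wrist and top cameras differ by a few mm.
- **Surroundings:** in the last pictures the chassis stands on the bench, and the multimeter, pliers and heat sink look unmoved. I judged the bystanders by eye only, and did not compare the reel separately.

**Less certain**
- **Chassis shift:** the pull against the stop peaked at about 16 N. The cover travelled about 5–5.5 mm where 4 mm was expected. The chassis may have crept 1–1.5 mm, or it may be measurement error. I tried to measure the chassis position afterwards, but the fit took in other objects and was no use.
- **Set-down force:** it peaked at about 16 N before I eased off.

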